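Move the washed biscuit stamps to the storage rack in order

TASK

Move the four biscuit stamps from the steel drying rack to the wooden storage rack, keeping their order as counted from each rack's loop handle: the stamp nearest the drying rack's handle goes in the place nearest the storage rack's handle, the next in the next place, and so on. Stand each one upright in the middle of its own place, let go of it, and do not tip any stamp over on the way.

Things in the scene. Friction and masses are not known exactly. Their poses are not given: they have to be found in the camera images.
- stamp_round: biscuit stamp, upright on its own white tile at the start: its dark steel foot is a round disc 44 mm across, 14 mm thick, with an upright plain round pale wood handle 24 mm in diameter from 20 to 75 mm above the underside on the foot's centre; the foot shows around it from above. About 120 g. Origin: centre of the underside, z up along the handle.
- stamp_square: biscuit stamp, upright on its own white tile at the start: its dark steel foot is a square plate 46 x 46 mm, 14 mm thick, with an upright plain round pale wood handle 24 mm in diameter from 20 to 75 mm above the underside on the foot's centre; the foot shows around it from above. About 120 g. Origin: centre of the underside, z up along the handle.
- stamp_bar: biscuit stamp, upright on its own white tile at the start: its dark steel foot is a plain oblong bar 60 x 26 mm, long along its own x, 14 mm thick, with an upright plain round pale wood handle 24 mm in diameter from 20 to 75 mm above the underside on the foot's centre; the foot shows around it from above. About 120 g. Origin: centre of the underside, z up along the handle.
- stamp_cross: biscuit stamp, upright on its own white tile at the start: its dark steel foot is a plus-shaped cross 60 mm across both ways, arms 18 mm wide, 14 mm thick, with an upright plain round pale wood handle 24 mm in diameter from 20 to 75 mm above the underside on the foot's centre; the foot shows around it from above. About 120 g. Origin: centre of the underside, z up along the handle.
- tile_round: fixed round white ceramic drip tile, 66 mm across, 6 mm thick, on the drying rack, on which stamp_round stands at the start. It never moves, so it still tells where stamp_round stood. Origin: centre of its underside, which lies on the rack's top.
- tile_square: fixed round white ceramic drip tile, 66 mm across, 6 mm thick, on the drying rack, on which stamp_square stands at the start. It never moves, so it still tells where stamp_square stood. Origin: centre of its underside, which lies on the rack's top.
- tile_bar: fixed round white ceramic drip tile, 66 mm across, 6 mm thick, on the drying rack, on which stamp_bar stands at the start. It never moves, so it still tells where stamp_bar stood. Origin: centre of its underside, which lies on the rack's top.
- tile_cross: fixed round white ceramic drip tile, 66 mm across, 6 mm thick, on the drying rack, on which stamp_cross stands at the start. It never moves, so it still tells where stamp_cross stood. Origin: centre of its underside, which lies on the rack's top.
- drying_rack: fixed steel rack, 300 x 84 mm, top 20 mm above the table, with four white tiles in a row. Origin: centre of its underside on the table; own x runs along the row, z up. Tiles at x = -108, -36, 36, 108 mm, y = 0. A dark steel loop handle sticks out at its -x end only (to x = -178 mm, 36 mm high).
- storage_rack: fixed pale wood board, 288 x 84 mm, flat top 20 mm above the table; flush dark lines divide it into four places. Origin: centre of its underside on the table; own x runs along the row, z up. Place centres x = -108, -36, 36, 108 mm, y = 0. Loop handle like the other's at its +x end only. Nearby, not part of the job: a bowl 35 mm, a jar 110 mm high, a spatula.
Not all that is in view belongs to the job. What is shaped like the stamp_round but green is not meant.

How it is judged:
At the end, for the whole second after the job is handed in: Counted from the loop handles, each stamp stands in the storage place numbered as its tile is on the drying rack: within 13 mm of the middle of the place along and across, upright within 0.1 rad, underside within 5 mm of the board's top, at rest and released (((x of tile_round in the frame of drying_rack between -0.128 and -0.088 m and x of stamp_round in the frame of storage_rack between 0.095 and 0.121 m) or (x of tile_round in the frame of drying_rack between -0.056 and -0.016 m and x of stamp_round in the frame of storage_rack between 0.023 and 0.049 m) or (x of tile_round in the frame of drying_rack between 0.016 and 0.056 m and x of stamp_round in the frame of storage_rack between -0.049 and -0.023 m) or (x of tile_round in the frame of drying_rack between 0.088 and 0.128 m and x of stamp_round in the frame of storage_rack between -0.121 and -0.095 m)) and y of stamp_round in the frame of storage_rack between -0.013 and 0.013 m and z of stamp_round in the frame of storage_rack between 0.015 and 0.025 m and angle between each of stamp_round, stamp_square, stamp_bar, stamp_cross's own z axis and vertical below 0.1 rad and linear speed of each of stamp_round, stamp_square, stamp_bar, stamp_cross below 0.02 m/s and angular speed of each of stamp_round, stamp_square, stamp_bar, stamp_cross below 0.2 rad/s and contact force between each of stamp_round, stamp_square, stamp_bar, stamp_cross and the fingers below 0.1 N and ((x of tile_square in the frame of drying_rack between -0.128 and -0.088 m and x of stamp_square in the frame of storage_rack between 0.095 and 0.121 m) or (x of tile_square in the frame of drying_rack between -0.056 and -0.016 m and x of stamp_square in the frame of storage_rack between 0.023 and 0.049 m) or (x of tile_square in the frame of drying_rack between 0.016 and 0.056 m and x of stamp_square in the frame of storage_rack between -0.049 and -0.023 m) or (x of tile_square in the frame of drying_rack between 0.088 and 0.128 m and x of stamp_square in the frame of storage_rack between -0.121 and -0.095 m)) and y of stamp_square in the frame of storage_rack between -0.013 and 0.013 m and z of stamp_square in the frame of storage_rack between 0.015 and 0.025 m and ((x of tile_bar in the frame of drying_rack between -0.128 and -0.088 m and x of stamp_bar in the frame of storage_rack between 0.095 and 0.121 m) or (x of tile_bar in the frame of drying_rack between -0.056 and -0.016 m and x of stamp_bar in the frame of storage_rack between 0.023 and 0.049 m) or (x of tile_bar in the frame of drying_rack between 0.016 and 0.056 m and x of stamp_bar in the frame of storage_rack between -0.049 and -0.023 m) or (x of tile_bar in the frame of drying_rack between 0.088 and 0.128 m and x of stamp_bar in the frame of storage_rack between -0.121 and -0.095 m)) and y of stamp_bar in the frame of storage_rack between -0.013 and 0.013 m and z of stamp_bar in the frame of storage_rack between 0.015 and 0.025 m and ((x of tile_cross in the frame of drying_rack between -0.128 and -0.088 m and x of stamp_cross in the frame of storage_rack between 0.095 and 0.121 m) or (x of tile_cross in the frame of drying_rack between -0.056 and -0.016 m and x of stamp_cross in the frame of storage_rack between 0.023 and 0.049 m) or (x of tile_cross in the frame of drying_rack between 0.016 and 0.056 m and x of stamp_cross in the frame of storage_rack between -0.049 and -0.023 m) or (x of tile_cross in the frame of drying_rack between 0.088 and 0.128 m and x of stamp_cross in the frame of storage_rack between -0.121 and -0.095 m)) and y of stamp_cross in the frame of storage_rack between -0.013 and 0.013 m and z of stamp_cross in the frame of storage_rack between 0.015 and 0.025 m); the robot touches nothing.
It fails at once if a stamp is tipped over (leans more than 0.8 rad) (angle between any of stamp_round, stamp_square, stamp_bar, stamp_cross's own z axis and vertical above 0.8 rad).
It also fails if it takes over 88 s, if anything falls off the work surface, if the arm or the gripper's body presses on something with over 40 N, if the wrist force passes 120 N, or if a joint passes its speed limit or range.

ROBOT

A 7-joint arm with a two-finger parallel gripper is mounted at the origin on the work surface. World frame = base frame: x ahead of the robot, y to its left, z up, the work surface at z = 0. Lengths are in m, angles in rad, forces in N, time in s.
With the tool pointing down it reaches from about 0.35 to 0.9 m from the base axis. Payload 8.1 kg.
Tool frame: the origin (TCP) lies at the very end of the fingers, on their centre line; the grasp point (between the pads) lies 19 mm behind it; z points along the fingers, y is the line along which they close (so a half turn about z gives the same grasp; the last joint's range is limited). The gripper opens to 92 mm and grips with 3 to 60 N. Pads are 19 mm wide; open, the fingers measure 130 mm over their backs; the gripper's body (75 mm by 190 mm) begins 47 mm behind the grasp point.
Start: joints at [-1.326, 0.434, 0.025, 1.573, -0.012, 1.134, -0.075], TCP at [0.213, 0.588, 0.2] pointing down, gripper open.
Joint ranges: [-2.62, 2.62], [-0.44, 2.09], [-1.27, 1.32], [0.08, 2.57], [-1.32, 4.46], [0.12, 2], [-2.74, 2.74]. Speed limits (rad/s): [2.22, 2.22, 3.01, 3.01, 3.14, 3.14, 3.14].

INTERFACE

Orientations are given as a rotation vector (axis times angle).
In Python, from cell import arm gives the robot as it stands.
- The arm moves only by the shell command python3 -m pendant 'ROWS' [FORCE]. ROWS is a JSON object of lists of equal length, an entry for each row: "slide": the shift along the tool's x, y, z in units of 0.3 m (1.0 is 0.3 m), a list of three; "dr": the turn, a rotation vector about the tool's x, y, z in units of 0.12 rad (1.0 is 0.12 rad), a list of three; "claw": the opening, from 0 (shut) to 1 (fully open). In form: {"slide": [[tx, ty, tz], ...], "dr": [[ax, ay, az], ...], "claw": [claw, ...]}. A call has 1 to 10 rows; each row shifts and turns the commanded pose from where the row before left it, along the tool's axes as they then stand; what a row does not reach is not made up. A row lasts 1/10 s, in which the tool goes at most 50 mm and 8.59 degrees, less where a joint would pass 70% of its speed; a pose out of reach is approached as far as the arm can. A call with a number of a shift or a turn outside -1 to 1 is refused whole. A call with a gripper value outside its range is refused whole. The fingers move at their own pace and stop on an object; FORCE is the grip in N (left out, the last holds). Time passes only in rows, so rows that do not move let the fingers close. It gives the time, the measured TCP pose, the force, the opening and the grip force at its end, in the units of the state.
- arm.observe(): the state, without advancing time (a new reading comes with each control period).
- arm.get_image(name): name is "scene" or "side" or "wrist"; returns the picture (400x640x3 uint8, red, green, blue); there is no depth.
- arm.calibration(name): a dict with "K" (3x3 intrinsics, pixels), "xyz" and "orientation" of the camera in the world. Camera axes: x right, y up, looking along -z (the intrinsics and any distortion apply to the point x, -y, -z); pixel columns grow to the right and rows downward; lengths in m; the calibration is good to about 2 mm. The wrist camera is an equidistant fisheye: a pixel r from the principal point sees the ray r / f radians off the axis. A picture is of the moment at which its call begins: read the wrist's pose just before it. calibration takes no time and is no camera call; for the wrist camera it gives the pose at the moment of the call.
- arm.sign_off(): hands the job in; it is judged then, once.
The state is a dict: "clock": time; "joints": joint angles; "dq": joint speeds; "joint_efforts": joint torques, N m; "position": TCP position; "ee_rot": TCP orientation; "force": force on the tool from outside, world axes, zero at the start; "ft_torque": the same for the moment, N m; "width": opening from 0.0 (shut) to 1.0 (fully open); "gripper_force": force on a finger pad.
Only numpy, scipy, OpenCV 4.12 (cv2) and the standard library are available. Lean on these libraries where they do the work, as an engineer would, in place of code of your own. Each camera call takes 0.05 s, during which the arm holds its last target. There are 200 camera calls.

## Working session

There is one attempt and no reset: what is moved stays moved. The work goes in short steps, Python scripts to look and compute and a shell command to move; the robot and the scene stay as the last step left them, time stands still between calls to the robot, and variables do not carry over. Pictures are saved under pics/ and viewed, at most 14 in all, crops included, and the job is handed in when it is done.

```bash
mkdir -p pics
python3 - <<'E'
from cell import arm
import cv2
for n in("scene","side","wrist"):
    c=arm.calibration(n);print(n,c)
    cv2.imwrite(f"pics/{n}0.png",arm.get_image(n)[:,:,::-1])
print(arm.observe())
E
```

```text
scene {'K': array([[376.1898318 ,   0.        , 318.60423309],
       [  0.        , 376.1898318 , 194.6208457 ],
       [  0.        ,   0.        ,   1.        ]]), 'xyz': array([ 1.24739009, -0.27258013,  0.55316545]), 'orientation': array([0.86493815, 0.57081363, 1.02186082])}
side {'K': array([[361.17433524,   0.        , 320.2149288 ],
       [  0.        , 361.17433524, 201.68336666],
       [  0.        ,   0.        ,   1.        ]]), 'xyz': array([0.47847341, 0.61434745, 0.55297808]), 'orientation': array([ 0.07142141, -1.24027879, -2.72338036])}
wrist {'K': array([[309.70691629,   0.        , 329.4898563 ],
       [  0.        , 309.70691629, 201.28174974],
       [  0.        ,   0.        ,   1.        ]]), 'xyz': array([0.14092135, 0.61414455, 0.38496709]), 'orientation': array([-0.25311567, -0.17396508,  1.21449445])}
{'clock': 0.15, 'joints': array([-1.32565115,  0.43505545,  0.0249588 ,  1.5738586 , -0.01158037,
        1.13405072, -0.07508057]), 'dq': array([ 6.93908282e-04, -9.13975786e-05, -1.48974958e-04, -3.11529897e-03,
        3.10208624e-04, -1.03122114e-03, -1.21705457e-03]), 'joint_efforts': array([ 2.49190009e-03, -6.68262649e+01,  9.86428522e-01, -3.14690959e+01,
       -6.03792979e-02,  3.93447373e-02,  8.75339856e-05]), 'position': array([0.21288699, 0.58717271, 0.19954118]), 'ee_rot': array([-5.43514322e-01, -3.09412765e+00,  1.92295821e-03]), 'force': array([-0.36894475,  0.0308164 ,  0.69874619]), 'ft_torque': array([ 0.01459591,  0.0264992 , -0.01674359]), 'gripper_force': 0.0, 'width': 1.0047539391001203}
```

View pics/scene0.png

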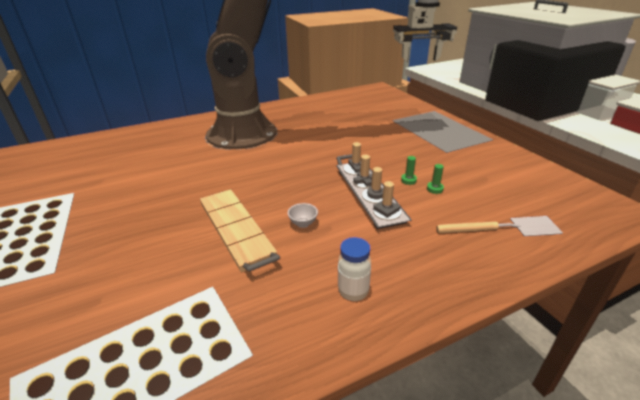

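View pics/side0.png

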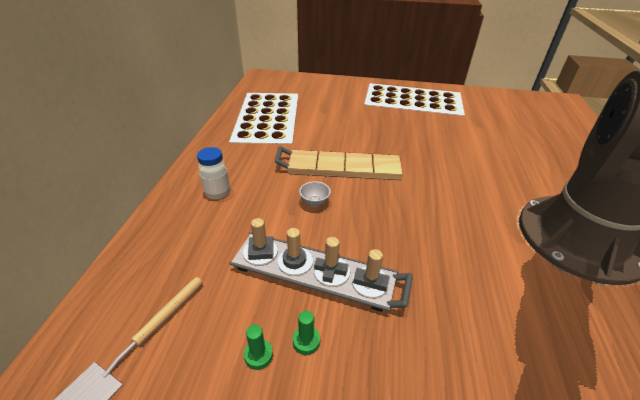

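View pics/wrist0.png

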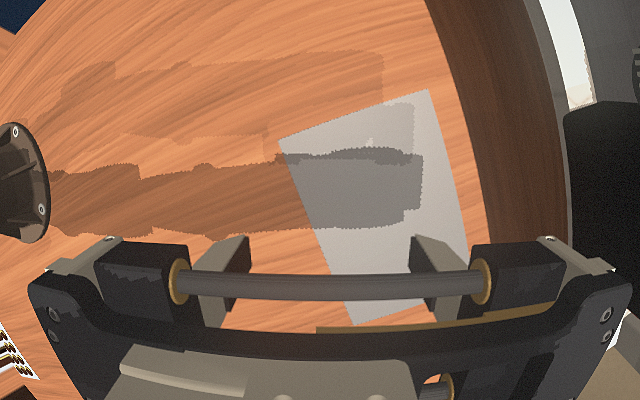

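Side view: the drying rack's handle is at about (405,288). Counting from it: bar (372,270), cross (331,262), round (293,250), square (259,240). The storage rack's handle is at (283,157), at the board's left end. Possible confusions are the green stamps at (258,345) and (306,330), which I rule out by colour, and the pale spatula handle at (165,310). I'll check in a close crop and measure.

```bash
cat > h.py <<'E'
import numpy as np,cv2
from scipy.spatial.transform import Rotation as R
from cell import arm
def ray(c,u,v):
    K=c["K"];d=np.array([(u-K[0,2])/K[0,0],-(v-K[1,2])/K[1,1],-1.])
    return R.from_rotvec(c["orientation"]).apply(d)
def onz(c,u,v,z):
    d=ray(c,u,v);return c["xyz"]+d*(z-c["xyz"][2])/d[2]
def proj(c,p):
    q=R.from_rotvec(c["orientation"]).inv().apply(np.atleast_2d(p)-c["xyz"]);K=c["K"]
    return np.c_[K[0,2]-K[0,0]*q[:,0]/q[:,2],K[1,2]+K[1,1]*q[:,1]/q[:,2]]
E
python3 - <<'E'
from h import *
im=cv2.imread("pics/side0.png")
cv2.imwrite("pics/crop.png",cv2.resize(im[140:310,225:425],None,fx=3.5,fy=3.5,interpolation=cv2.INTER_CUBIC))
for n,(x0,y0,x1,y1) in {"side":(225,130,425,310),"scene":(190,130,420,280)}.items():
    im=cv2.imread(f"pics/{n}0.png");hsv=cv2.cvtColor(im,cv2.COLOR_BGR2HSV)
    m=cv2.inRange(hsv,(13,50,110),(28,190,255));mm=m*0;mm[y0:y1,x0:x1]=m[y0:y1,x0:x1]
    k,l,s,ce=cv2.connectedComponentsWithStats(mm)
    for i in range(1,k):
        if s[i][4]>25: print(n,s[i],ce[i].round(1))
    cv2.imwrite(f"pics/m{n}.png",mm)
E
```

```text
side [243 131   8   8  27] [247.3 134.7]
side [259 131   9   8  29] [264.1 135.3]
side [275 132  10   7  29] [281.1 135.7]
side [ 287  150  116   30 2760] [344.9 164.4]
side [251 218  16  29 343] [258.3 231.3]
side [286 228  15  29 344] [293.4 241.4]
side [325 236  15  31 348] [331.9 250.3]
side [367 249  16  31 358] [374.5 263. ]
scene [207 131  25  15 110] [218.7 140. ]
scene [235 139  28   6 109] [246.6 141.2]
scene [350 141  21  36 391] [360.6 158.8]
scene [400 154  18  32 118] [409.8 170.5]
scene [370 166  13  25 229] [376.1 177.7]
scene [382 180  13  27 253] [387.5 192.6]
scene [ 200  189   77   83 3122] [237.4 228.6]
scene [359 267  12  13  42] [366.  275.7]
scene [339 273  14   7  40] [342.9 277.4]
```

View pics/crop.png

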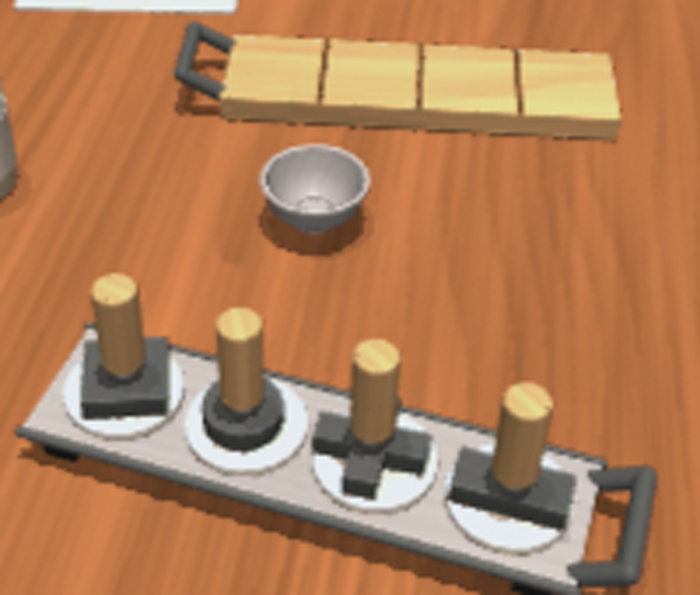

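The crop confirms bar, cross, round, square from the handle. The wood top discs are at crop (527,400), (376,356), (239,323) and (115,289). The board top's corners are at (235,36), (611,54), (620,122) and (223,102). The bowl lies between the racks at (315,185).

Run:
```python
from h import *
np.set_printoptions(precision=4,suppress=True)
s=arm.calibration("side");c=arm.calibration("scene")
P=lambda x,y:((x+.5)/3.5-.5+225,(y+.5)/3.5-.5+140)
T=np.array([onz(s,*P(*p),.101) for p in[(527,400),(376,356),(239,323),(115,289)]])
print("tops",T,"gaps",np.linalg.norm(np.diff(T,axis=0),axis=1))
# fit line row
m=T[:,:2].mean(0);d=(T[3]-T[0])[:2];d/=np.linalg.norm(d);print("dir",d,np.degrees(np.arctan2(d[1],d[0])),m+np.outer([-.108,-.036,.036,.108],d))
B=np.array([onz(s,*P(*p),.02) for p in[(235,36),(611,54),(620,122),(223,102)]])
print("board",B,np.linalg.norm(B-np.roll(B,-1,0),axis=1),B.mean(0))
# lines between places
L=np.array([onz(s,*P(*p),.02) for p in[(325,39),(323,107),(420,45),(421,112),(517,50),(522,117)]]);print("lines",L,(L[0::2]+L[1::2])/2)
print("scene proj tops",proj(c,T));print("board",proj(c,B))
for h in [1]:
    print("bowl",onz(s,*P(315,170),.035),"jar",onz(s,210,156,.11))
im=cv2.imread("pics/scene0.png")
cv2.imwrite("pics/crop2.png",cv2.resize(im[130:280,190:420],None,fx=3.4,fy=3.4,interpolation=cv2.INTER_CUBIC))
```

```text
tops [[0.4414 0.2142 0.101 ]
 [0.5147 0.1986 0.101 ]
 [0.5845 0.1883 0.101 ]
 [0.6516 0.1756 0.101 ]] gaps [0.075  0.0706 0.0682]
dir [ 0.9836 -0.1805] -10.398225977485957 [[0.4418 0.2137]
 [0.5127 0.2007]
 [0.5835 0.1877]
 [0.6543 0.1747]]
board [[ 0.6706 -0.1858  0.02  ]
 [ 0.3856 -0.2131  0.02  ]
 [ 0.3801 -0.1269  0.02  ]
 [ 0.6608 -0.1004  0.02  ]] [0.2863 0.0863 0.2819 0.0859] [ 0.5243 -0.1566  0.02  ]
lines [[ 0.6022 -0.1941  0.02  ]
 [ 0.5895 -0.1072  0.02  ]
 [ 0.5297 -0.1991  0.02  ]
 [ 0.5201 -0.1137  0.02  ]
 [ 0.4563 -0.2056  0.02  ]
 [ 0.4489 -0.1205  0.02  ]] [[ 0.5959 -0.1507  0.02  ]
 [ 0.5249 -0.1564  0.02  ]
 [ 0.4526 -0.1631  0.02  ]]
scene proj tops [[356.7452 143.0671]
 [365.8743 155.3292]
 [377.267  168.1063]
 [388.6076 182.2551]]
board [[240.89   263.5294]
 [200.5422 197.1142]
 [232.8855 187.8905]
 [278.8587 247.9646]]
bowl [ 0.5804 -0.0176  0.035 ] jar [0.8065 0.0047 0.11  ]
```

View pics/crop2.png

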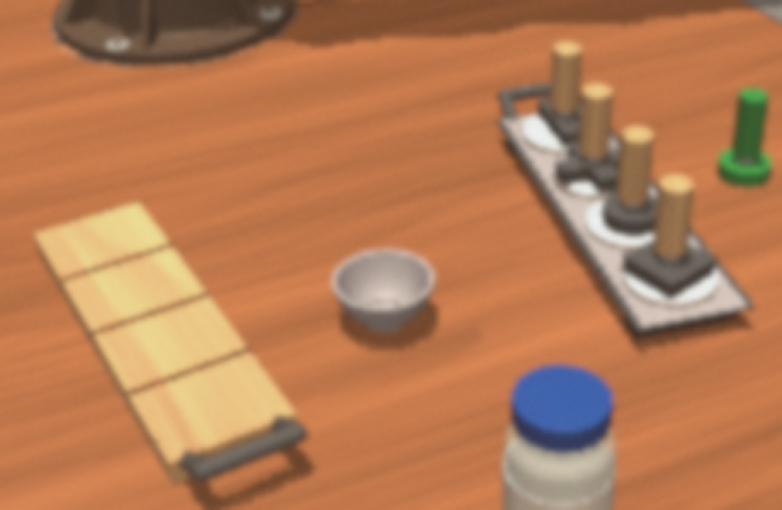

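Both views agree to about 2–4 mm and the sizes match: row gaps of 68–75 mm, board 284x86 mm. The targets from the handle are bar to P1 (.632,-.147), cross to P2 (.560,-.154), round to P3 (.489,-.160) and square to P4 (.417,-.166). First I'll square the tool with the world axes.

```bash
python3 -m pendant '{"slide":[[0,0,0],[0,0,0],[0,0,0],[0,0,0]],"dr":[[0,0,-0.97],[0,0,-0.97],[0,0,-0.97],[0,0,0]],"claw":[1,1,1,1]}' 30
python3 - <<'E'
from h import *
o=arm.observe();print(R.from_rotvec(o["ee_rot"]).as_matrix().round(3))
s=arm.calibration("side")
print(onz(s,258,352,0.01),onz(s,306,340,.01))
E
```

```text
clock: 0.55
position: [0.2131, 0.5873, 0.1998]
ee_rot: [0.005, -3.141, 0.001]
force: [0.4, -0.6, 0.6]
width: 1.003
gripper_force: 0.0
[[-1.    -0.003 -0.   ]
 [-0.003  1.    -0.001]
 [ 0.    -0.001 -1.   ]]
[0.60490881 0.36335175 0.01      ] [0.53544762 0.33199638 0.01      ]
```

```bash
python3 -m pendant '{"slide":[[-0.076,-0.124,0],[-0.076,-0.124,0],[-0.076,-0.124,0],[-0.076,-0.124,0],[-0.076,-0.124,0],[-0.076,-0.124,0],[-0.076,-0.124,0],[-0.076,-0.124,0],[-0.076,-0.124,0],[-0.076,-0.124,0]],"dr":[[0,0,0],[0,0,0],[0,0,0],[0,0,0],[0,0,0],[0,0,0],[0,0,0],[0,0,0],[0,0,0],[0,0,0]],"claw":[1,1,1,1,1,1,1,1,1,1]}'
python3 -m pendant '{"slide":[[0,0,0],[0,0,0]],"dr":[[0,0,0],[0,0,0]],"claw":[1,1]}'
python3 - <<'E'
from h import *
cv2.imwrite("pics/w1.png",arm.get_image("wrist")[:,:,::-1]);print(arm.calibration("wrist"))
E
```

```text
clock: 1.55
position: [0.4422, 0.2143, 0.2003]
ee_rot: [0.004, 3.141, 0.001]
force: [0.6, 1.3, 0.7]
width: 1.002
gripper_force: 0.0
clock: 1.75
position: [0.4419, 0.215, 0.2001]
ee_rot: [-0.007, -3.141, -0.0]
force: [-0.5, 1.5, -0.6]
width: 1.0
gripper_force: 0.0
{'K': array([[309.70691629,   0.        , 329.4898563 ],
       [  0.        , 309.70691629, 201.28174974],
       [  0.        ,   0.        ,   1.        ]]), 'xyz': array([0.36464541, 0.21681698, 0.38566045]), 'orientation': array([-0.22619374, -0.22513725,  1.55790256])}
```

View pics/w1.png

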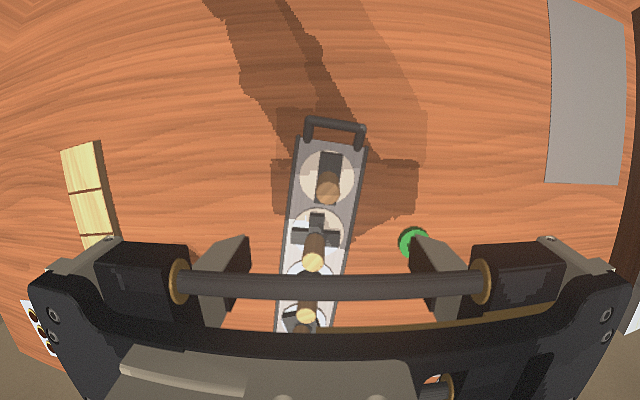

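The wrist view shows the rack under the tool, with the bar stamp nearest the rack's handle (its wooden handle's top at about (328,192)) and the cross next. The gripper fingers straddle the row. I'll check the bar's position by the fisheye ray.

```bash
cat >> h.py <<'E'
def wproj(c,p):
    q=R.from_rotvec(c["orientation"]).inv().apply(np.atleast_2d(p)-c["xyz"]);q=q*[1,-1,-1]
    K=c["K"];r=np.hypot(q[:,0],q[:,1]);t=np.arctan2(r,q[:,2])*K[0,0]/r
    return np.c_[K[0,2]+t*q[:,0],K[1,2]+t*q[:,1]]
def wonz(c,u,v,z):
    K=c["K"];d=np.array([u-K[0,2],v-K[1,2]])/K[0,0];t=np.linalg.norm(d);d=d/t*np.sin(t)
    w=R.from_rotvec(c["orientation"]).apply([d[0],-d[1],-np.cos(t)]);return c["xyz"]+w*(z-c["xyz"][2])/w[2]
E
python3 - <<'E'
from h import *
c=arm.calibration("wrist")
print(wproj(c,[[.4416,.214,.101],[.5127,.2007,.101],[.5835,.1877,.101]]).round(1))
print("cross, round tops",wonz(c,313,262,.101),wonz(c,306,316,.101),"bar",wonz(c,328,192,.101))
im=cv2.imread("pics/w1.png");cv2.imwrite("pics/w1c.png",cv2.resize(im[110:340,240:400],None,fx=2.6,fy=2.6,interpolation=cv2.INTER_CUBIC))
E
```

```text
[[326.8 194. ]
 [314.2 260.7]
 [304.2 315. ]]
cross, round tops [0.51419858 0.19946962 0.101     ] [0.58493561 0.18968503 0.101     ] bar [0.43963195 0.21516872 0.101     ]
```

View pics/w1c.png

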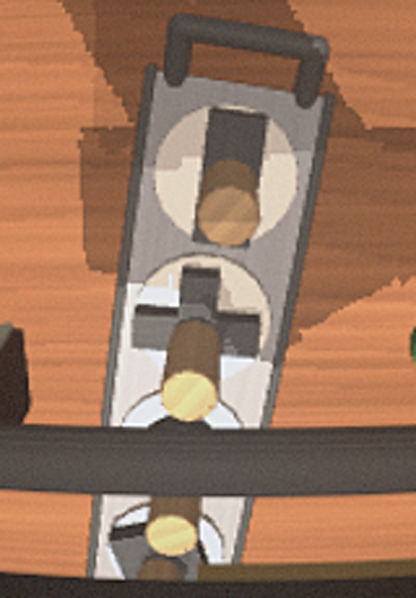

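The measured top lies within 2 mm of the estimate. Going down to grasp the bar stamp.

```bash
python3 -m pendant '{"slide":[[0,0,0.08],[0,0,0.08],[0,0,0.08],[0,0,0.08],[0,0,0.08],[0,0,0.076],[0,0,0],[0,0,0],[0,0,0]],"dr":[[0,0,0],[0,0,0],[0,0,0],[0,0,0],[0,0,0],[0,0,0],[0,0,0],[0,0,0],[0,0,0]],"claw":[1,1,1,1,1,1,1,0,0]}' 30
python3 -m pendant '{"slide":[[0,0,0],[0,0,0],[0,0,0],[0,0,0],[0,0,0],[0,0,0]],"dr":[[0,0,0],[0,0,0],[0,0,0],[0,0,0],[0,0,0],[0,0,0]],"claw":[0,0,0,0,0,0]}' 30
```

```text
clock: 2.7
position: [0.442, 0.217, 0.0585]
ee_rot: [-0.003, 3.14, 0.002]
force: [0.0, 0.5, -0.1]
width: 0.88
gripper_force: 0.0
clock: 3.3
position: [0.4416, 0.2159, 0.0573]
ee_rot: [-0.002, 3.142, 0.0]
force: [-0.2, 0.5, 0.0]
width: 0.355
gripper_force: 0.0
```

```bash
python3 -m pendant '{"slide":[[0,0,0],[0,0,0],[0,0,0],[0,0,0],[0,0,-0.03],[0,0,-0.08],[0,0,-0.12],[0,0,-0.12],[0,0,-0.12],[0,0,0]],"dr":[[0,0,0],[0,0,0],[0,0,0],[0,0,0],[0,0,0],[0,0,0],[0,0,0],[0,0,0],[0,0,0],[0,0,0]],"claw":[0,0,0,0,0,0,0,0,0,0]}' 30
```

```text
clock: 4.3
position: [0.444, 0.2173, 0.2035]
ee_rot: [-0.002, 3.134, 0.007]
force: [0.1, 0.6, -2.3]
width: 0.251
gripper_force: 29.9
```

```bash
python3 -m pendant '{"slide":[[-0.063,-0.12,0],[-0.063,-0.12,0],[-0.063,-0.12,0],[-0.063,-0.12,0],[-0.063,-0.12,0],[-0.063,-0.12,0],[-0.063,-0.12,0],[-0.063,-0.12,0],[-0.063,-0.12,0],[-0.063,-0.12,0]],"dr":[[0,0,0],[0,0,0],[0,0,0],[0,0,0],[0,0,0],[0,0,0],[0,0,0],[0,0,0],[0,0,0],[0,0,0]],"claw":[0,0,0,0,0,0,0,0,0,0]}'
python3 -m pendant '{"slide":[[0,0,0],[0,0,0],[0,0,0]],"dr":[[0,0,0],[0,0,0],[0,0,0]],"claw":[0,0,0]}'
python3 - <<'E'
from h import *
cv2.imwrite("pics/side1.png",cv2.resize(arm.get_image("side")[50:230,200:480,::-1],None,fx=2.8,fy=2.8))
E
```

```text
clock: 5.3
position: [0.6312, -0.1451, 0.1979]
ee_rot: [0.002, -3.141, -0.001]
force: [1.3, 1.1, -1.8]
width: 0.248
gripper_force: 29.9
clock: 5.6
position: [0.6305, -0.1424, 0.1979]
ee_rot: [0.004, -3.141, -0.002]
force: [0.1, 0.3, -1.5]
width: 0.25
gripper_force: 29.9
```

View pics/side1.png

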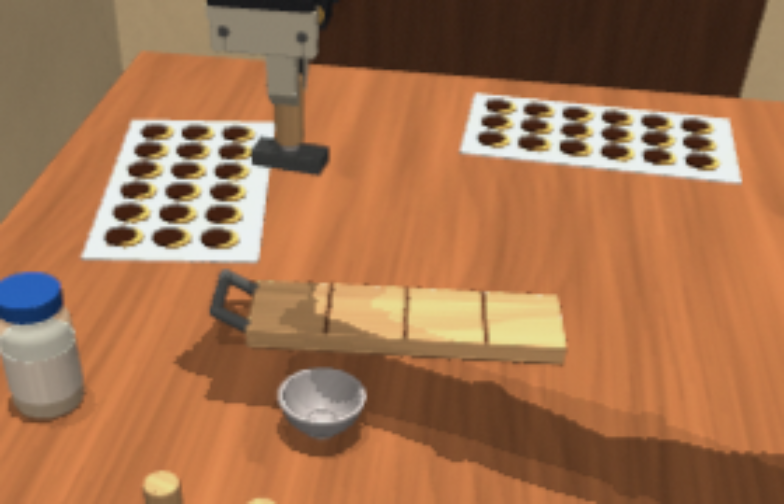

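The bar hangs upright above place 1. Lowering and releasing.

```bash
python3 -m pendant '{"slide":[[-0.005,-0.016,0.1],[0,0,0.1],[0,0,0.1],[0,0,0.1],[0,0,0.06],[0,0,0.02],[0,0,0.003],[0,0,0],[0,0,0],[0,0,0]],"dr":[[0,0,0],[0,0,0],[0,0,0],[0,0,0],[0,0,0],[0,0,0],[0,0,0],[0,0,0],[0,0,0],[0,0,0]],"claw":[0,0,0,0,0,0,0,0,0,0]}'
```

```text
clock: 6.65
position: [0.6332, -0.1488, 0.0546]
ee_rot: [-0.002, 3.14, -0.0]
force: [-0.0, 0.3, -0.8]
width: 0.252
gripper_force: 29.9
```

```bash
python3 -m pendant '{"slide":[[0,0,0.007],[0,0,0],[0,0,0]],"dr":[[0,0,0],[0,0,0],[0,0,0]],"claw":[0,0,0]}'
```

```text
clock: 6.95
position: [0.6325, -0.1487, 0.0514]
ee_rot: [-0.002, 3.142, 0.0]
force: [0.5, 0.0, -0.9]
width: 0.254
gripper_force: 29.9
```

```bash
python3 -m pendant '{"slide":[[0,0,0],[0,0,0],[0,0,0],[0,0,0],[0,0,0],[0,0,-0.05],[0,0,-0.1],[0,0,-0.12],[0,0,-0.12],[0,0,-0.1]],"dr":[[0,0,0],[0,0,0],[0,0,0],[0,0,0],[0,0,0],[0,0,0],[0,0,0],[0,0,0],[0,0,0],[0,0,0]],"claw":[1,1,1,1,1,1,1,1,1,1]}'
python3 -m pendant '{"slide":[[0.04,0.116,0],[0.04,0.116,0],[0.04,0.116,0],[0.04,0.116,0],[0.04,0.116,0],[0.04,0.116,0],[0.04,0.116,0],[0.04,0.116,0],[0.04,0.116,0],[0.04,0.116,0]],"dr":[[0,0,0],[0,0,0],[0,0,0],[0,0,0],[0,0,0],[0,0,0],[0,0,0],[0,0,0],[0,0,0],[0,0,0]],"claw":[1,1,1,1,1,1,1,1,1,1]}'
python3 -m pendant '{"slide":[[0,0,0],[0,0,0],[0,0,0]],"dr":[[0,0,0],[0,0,0],[0,0,0]],"claw":[1,1,1]}'
python3 - <<'E'
from h import *
cv2.imwrite("pics/side2.png",cv2.resize(arm.get_image("side")[130:310,200:480,::-1],None,fx=2.8,fy=2.8))
E
```

```text
clock: 7.95
position: [0.6329, -0.149, 0.2018]
ee_rot: [-0.002, 3.139, -0.001]
force: [0.4, 0.5, -0.2]
width: 0.992
gripper_force: 0.0
clock: 8.95
position: [0.5117, 0.2004, 0.1997]
ee_rot: [-0.002, 3.14, 0.001]
force: [1.6, 0.0, -0.4]
width: 1.001
gripper_force: 0.0
clock: 9.25
position: [0.5127, 0.1979, 0.199]
ee_rot: [0.0, 3.141, -0.0]
force: [-0.6, -0.8, -0.2]
width: 0.997
gripper_force: 0.0
```

View pics/side2.png

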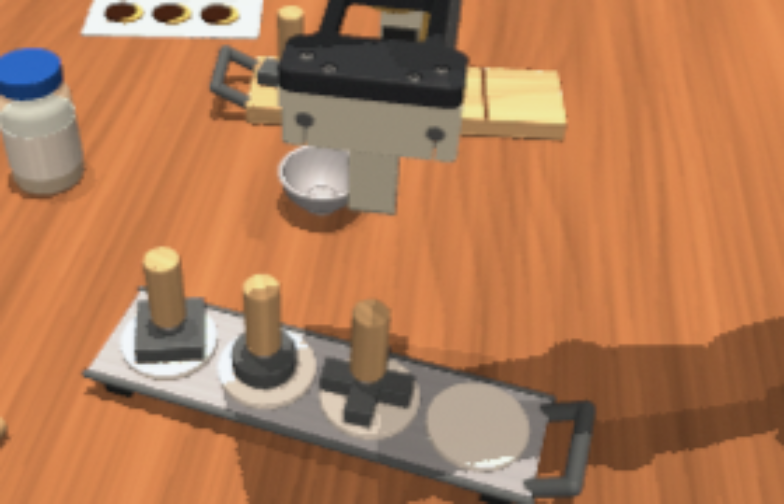

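The bar stands upright in place 1, its tile is empty, and the other three are undisturbed. Next is the cross.

```bash
python3 -m pendant '{"slide":[[-0.003,0.005,0.1],[0,0,0.1],[0,0,0.1],[0,0,0.1],[0,0,0.07],[0,0,0],[0,0,0],[0,0,0],[0,0,0],[0,0,0]],"dr":[[0,0,0],[0,0,0],[0,0,0],[0,0,0],[0,0,0],[0,0,0],[0,0,0],[0,0,0],[0,0,0],[0,0,0]],"claw":[1,1,1,1,1,1,0,0,0,0]}'
python3 -m pendant '{"slide":[[0,0,0],[0,0,0],[0,0,0],[0,0,0],[0,0,0],[0,0,0],[0,0,0],[0,0,0],[0,0,0],[0,0,0]],"dr":[[0,0,0],[0,0,0],[0,0,0],[0,0,0],[0,0,0],[0,0,0],[0,0,0],[0,0,0],[0,0,0],[0,0,0]],"claw":[0,0,0,0,0,0,0,0,0,0]}'
```

```text
clock: 10.3
position: [0.5136, 0.2009, 0.0583]
ee_rot: [-0.002, 3.14, 0.001]
force: [0.4, 0.1, 0.7]
width: 0.703
gripper_force: 0.0
clock: 11.3
position: [0.5129, 0.2007, 0.0573]
ee_rot: [0.002, -3.142, -0.0]
force: [0.8, -0.5, -0.3]
width: 0.248
gripper_force: 30.0
```

```bash
python3 -m pendant '{"slide":[[0,0,-0.03],[0,0,-0.08],[0,0,-0.12],[0,0,-0.12],[0,0,-0.12],[0,0,0]],"dr":[[0,0,0],[0,0,0],[0,0,0],[0,0,0],[0,0,0],[0,0,0]],"claw":[0,0,0,0,0,0]}'
python3 -m pendant '{"slide":[[-0.016,-0.118,0],[-0.016,-0.118,0],[-0.016,-0.118,0],[-0.016,-0.118,0],[-0.016,-0.118,0],[-0.016,-0.118,0],[-0.016,-0.118,0],[-0.016,-0.118,0],[-0.016,-0.118,0],[-0.016,-0.118,0]],"dr":[[0,0,0],[0,0,0],[0,0,0],[0,0,0],[0,0,0],[0,0,0],[0,0,0],[0,0,0],[0,0,0],[0,0,0]],"claw":[0,0,0,0,0,0,0,0,0,0]}'
python3 -m pendant '{"slide":[[0,0,0],[0,0,0],[0,0,0]],"dr":[[0,0,0],[0,0,0],[0,0,0]],"claw":[0,0,0]}'
python3 - <<'E'
from h import *
s=arm.calibration("side")
print("bar",onz(s,200+290/2.8,130+12/2.8,.095))
E
```

```text
clock: 11.9
position: [0.5158, 0.2017, 0.204]
ee_rot: [-0.002, 3.134, 0.007]
force: [-0.2, 0.3, -0.9]
width: 0.251
gripper_force: 30.0
clock: 12.9
position: [0.5611, -0.1546, 0.1982]
ee_rot: [0.002, -3.141, -0.0]
force: [0.1, 0.7, -0.4]
width: 0.253
gripper_force: 30.0
clock: 13.2
position: [0.5613, -0.1518, 0.1981]
ee_rot: [0.004, -3.141, -0.002]
force: [0.1, 0.1, -1.2]
width: 0.253
gripper_force: 30.0
bar [ 0.63003151 -0.1465533   0.095     ]
```

Bar measured at (.630,-.147), the middle of place 1. Setting down the cross.

```bash
python3 -m pendant '{"slide":[[0.002,-0.005,0.1],[0,0,0.1],[0,0,0.1],[0,0,0.1],[0,0,0.06],[0,0,0.02],[0,0,0.008],[0,0,0],[0,0,0],[0,0,0]],"dr":[[0,0,0],[0,0,0],[0,0,0],[0,0,0],[0,0,0],[0,0,0],[0,0,0],[0,0,0],[0,0,0],[0,0,0]],"claw":[0,0,0,0,0,0,0,0,0,0]}'
python3 -m pendant '{"slide":[[0,0,0],[0,0,0]],"dr":[[0,0,0],[0,0,0]],"claw":[0,0]}'
```

```text
clock: 14.2
position: [0.5615, -0.1548, 0.0529]
ee_rot: [-0.002, 3.14, -0.0]
force: [0.2, 0.3, -0.9]
width: 0.254
gripper_force: 30.0
clock: 14.4
position: [0.561, -0.1548, 0.0523]
ee_rot: [-0.002, 3.141, 0.0]
force: [-0.3, -0.1, -1.2]
width: 0.252
gripper_force: 30.0
```

```bash
python3 -m pendant '{"slide":[[0,0,0.003],[0,0,0],[0,0,0],[0,0,0],[0,0,0],[0,0,0],[0,0,-0.1],[0,0,-0.15],[0,0,-0.15],[0,0,-0.09]],"dr":[[0,0,0],[0,0,0],[0,0,0],[0,0,0],[0,0,0],[0,0,0],[0,0,0],[0,0,0],[0,0,0],[0,0,0]],"claw":[0,1,1,1,1,1,1,1,1,1]}'
python3 -m pendant '{"slide":[[-0.008,0.114,0],[-0.008,0.114,0],[-0.008,0.114,0],[-0.008,0.114,0],[-0.008,0.114,0],[-0.008,0.114,0],[-0.008,0.114,0],[-0.008,0.114,0],[-0.008,0.114,0],[-0.008,0.114,0]],"dr":[[0,0,0],[0,0,0],[0,0,0],[0,0,0],[0,0,0],[0,0,0],[0,0,0],[0,0,0],[0,0,0],[0,0,0]],"claw":[1,1,1,1,1,1,1,1,1,1]}'
python3 -m pendant '{"slide":[[0,0,0],[0,0,0],[0,0,0]],"dr":[[0,0,0],[0,0,0],[0,0,0]],"claw":[1,1,1]}'
```

```text
clock: 15.4
position: [0.5619, -0.1553, 0.2016]
ee_rot: [-0.001, 3.138, -0.001]
force: [1.7, 0.2, -0.9]
width: 0.978
gripper_force: 0.0
clock: 16.4
position: [0.5842, 0.1886, 0.1981]
ee_rot: [-0.002, 3.142, 0.0]
force: [1.2, 0.2, 0.1]
width: 0.998
gripper_force: 0.0
clock: 16.7
position: [0.5845, 0.1858, 0.198]
ee_rot: [-0.0, -3.142, 0.001]
force: [0.4, -0.4, -1.2]
width: 1.002
gripper_force: 0.0
```

```bash
python3 -m pendant '{"slide":[[0,0.007,0.1],[0,0,0.1],[0,0,0.1],[0,0,0.1],[0,0,0.068],[0,0,0],[0,0,0],[0,0,0],[0,0,0],[0,0,0]],"dr":[[0,0,0],[0,0,0],[0,0,0],[0,0,0],[0,0,0],[0,0,0],[0,0,0],[0,0,0],[0,0,0],[0,0,0]],"claw":[1,1,1,1,1,1,0,0,0,0]}'
python3 -m pendant '{"slide":[[0,0,0],[0,0,0],[0,0,0],[0,0,0],[0,0,0],[0,0,0],[0,0,0],[0,0,0],[0,0,0],[0,0,0]],"dr":[[0,0,0],[0,0,0],[0,0,0],[0,0,0],[0,0,0],[0,0,0],[0,0,0],[0,0,0],[0,0,0],[0,0,0]],"claw":[0,0,0,0,0,0,0,0,0,0]}'
```

```text
clock: 17.7
position: [0.585, 0.1896, 0.0587]
ee_rot: [-0.002, 3.14, 0.001]
force: [-0.6, -0.2, -0.3]
width: 0.701
gripper_force: 0.0
clock: 18.7
position: [0.5843, 0.1894, 0.0576]
ee_rot: [0.002, -3.142, -0.0]
force: [1.1, -0.5, -0.8]
width: 0.251
gripper_force: 29.9
```

```bash
python3 -m pendant '{"slide":[[0,0,-0.03],[0,0,-0.08],[0,0,-0.12],[0,0,-0.12],[0,0,-0.12],[0,0,0]],"dr":[[0,0,0],[0,0,0],[0,0,0],[0,0,0],[0,0,0],[0,0,0]],"claw":[0,0,0,0,0,0]}'
python3 -m pendant '{"slide":[[0.032,-0.117,0],[0.032,-0.117,0],[0.032,-0.117,0],[0.032,-0.117,0],[0.032,-0.117,0],[0.032,-0.117,0],[0.032,-0.117,0],[0.032,-0.117,0],[0.032,-0.117,0],[0.032,-0.117,0]],"dr":[[0,0,0],[0,0,0],[0,0,0],[0,0,0],[0,0,0],[0,0,0],[0,0,0],[0,0,0],[0,0,0],[0,0,0]],"claw":[0,0,0,0,0,0,0,0,0,0]}'
python3 -m pendant '{"slide":[[0,0,0],[0,0,0],[0,0,0]],"dr":[[0,0,0],[0,0,0],[0,0,0]],"claw":[0,0,0]}'
```

```text
clock: 19.3
position: [0.5874, 0.1901, 0.2048]
ee_rot: [-0.001, 3.133, 0.006]
force: [0.2, -0.5, 0.1]
width: 0.251
gripper_force: 29.9
clock: 20.3
position: [0.488, -0.163, 0.1986]
ee_rot: [-0.002, 3.142, 0.0]
force: [0.3, -0.4, -1.0]
width: 0.253
gripper_force: 29.9
clock: 20.6
position: [0.4891, -0.1606, 0.1985]
ee_rot: [0.004, -3.142, -0.001]
force: [-0.0, 0.2, -0.9]
width: 0.252
gripper_force: 29.9
```

```bash
python3 -m pendant '{"slide":[[0.002,0.006,0.1],[0,0,0.1],[0,0,0.1],[0,0,0.1],[0,0,0.06],[0,0,0.02],[0,0,0.009],[0,0,0],[0,0,0],[0,0,0]],"dr":[[0,0,0],[0,0,0],[0,0,0],[0,0,0],[0,0,0],[0,0,0],[0,0,0],[0,0,0],[0,0,0],[0,0,0]],"claw":[0,0,0,0,0,0,0,0,0,0]}'
python3 -m pendant '{"slide":[[0,0,0],[0,0,0]],"dr":[[0,0,0],[0,0,0]],"claw":[0,0]}'
```

```text
clock: 21.6
position: [0.4889, -0.16, 0.0528]
ee_rot: [-0.002, 3.14, -0.0]
force: [-0.4, 1.0, -1.3]
width: 0.254
gripper_force: 29.9
clock: 21.8
position: [0.4885, -0.16, 0.0523]
ee_rot: [-0.002, 3.141, 0.0]
force: [0.1, -0.1, -0.2]
width: 0.253
gripper_force: 29.9
```

```bash
python3 -m pendant '{"slide":[[0,0,0.003],[0,0,0],[0,0,0],[0,0,0],[0,0,0],[0,0,0],[0,0,-0.1],[0,0,-0.15],[0,0,-0.15],[0,0,-0.09]],"dr":[[0,0,0],[0,0,0],[0,0,0],[0,0,0],[0,0,0],[0,0,0],[0,0,0],[0,0,0],[0,0,0],[0,0,0]],"claw":[0,1,1,1,1,1,1,1,1,1]}'
python3 -m pendant '{"slide":[[-0.055,0.112,0],[-0.055,0.112,0],[-0.055,0.112,0],[-0.055,0.112,0],[-0.055,0.112,0],[-0.055,0.112,0],[-0.055,0.112,0],[-0.055,0.112,0],[-0.055,0.112,0],[-0.055,0.112,0]],"dr":[[0,0,0],[0,0,0],[0,0,0],[0,0,0],[0,0,0],[0,0,0],[0,0,0],[0,0,0],[0,0,0],[0,0,0]],"claw":[1,1,1,1,1,1,1,1,1,1]}'
python3 -m pendant '{"slide":[[0,0,0],[0,0,0],[0,0,0]],"dr":[[0,0,0],[0,0,0],[0,0,0]],"claw":[1,1,1]}'
```

```text
clock: 22.8
position: [0.4891, -0.1605, 0.2013]
ee_rot: [-0.001, 3.138, -0.001]
force: [1.3, -0.1, -0.3]
width: 0.977
gripper_force: 0.0
clock: 23.8
position: [0.6532, 0.1777, 0.1979]
ee_rot: [0.002, -3.141, 0.0]
force: [0.6, -0.8, -0.5]
width: 1.002
gripper_force: 0.0
clock: 24.1
position: [0.6526, 0.1749, 0.1979]
ee_rot: [0.0, -3.141, 0.001]
force: [-0.6, -0.2, -0.5]
width: 1.001
gripper_force: 0.0
```

```bash
python3 -m pendant '{"slide":[[0,0,0.1],[0,0,0.1],[0,0,0.1],[0,0,0.1],[0,0,0.068],[0,0,0],[0,0,0],[0,0,0],[0,0,0],[0,0,0]],"dr":[[0,0,0],[0,0,0],[0,0,0],[0,0,0],[0,0,0],[0,0,0],[0,0,0],[0,0,0],[0,0,0],[0,0,0]],"claw":[1,1,1,1,1,1,0,0,0,0]}'
python3 -m pendant '{"slide":[[0,0,0],[0,0,0],[0,0,0],[0,0,0],[0,0,0],[0,0,0],[0,0,0],[0,0,0],[0,0,0],[0,0,0]],"dr":[[0,0,0],[0,0,0],[0,0,0],[0,0,0],[0,0,0],[0,0,0],[0,0,0],[0,0,0],[0,0,0],[0,0,0]],"claw":[0,0,0,0,0,0,0,0,0,0]}'
```

```text
clock: 25.1
position: [0.6534, 0.1764, 0.0588]
ee_rot: [-0.002, 3.14, 0.001]
force: [0.3, 0.2, 0.2]
width: 0.703
gripper_force: 0.0
clock: 26.1
position: [0.6527, 0.1763, 0.0576]
ee_rot: [0.002, -3.141, -0.0]
force: [-0.5, -0.4, -0.7]
width: 0.252
gripper_force: 29.9
```

```bash
python3 -m pendant '{"slide":[[0,0,-0.03],[0,0,-0.08],[0,0,-0.12],[0,0,-0.12],[0,0,-0.12],[0,0,0]],"dr":[[0,0,0],[0,0,0],[0,0,0],[0,0,0],[0,0,0],[0,0,0]],"claw":[0,0,0,0,0,0]}'
python3 -m pendant '{"slide":[[0.079,-0.114,0],[0.079,-0.114,0],[0.079,-0.114,0],[0.079,-0.114,0],[0.079,-0.114,0],[0.079,-0.114,0],[0.079,-0.114,0],[0.079,-0.114,0],[0.079,-0.114,0],[0.079,-0.114,0]],"dr":[[0,0,0],[0,0,0],[0,0,0],[0,0,0],[0,0,0],[0,0,0],[0,0,0],[0,0,0],[0,0,0],[0,0,0]],"claw":[0,0,0,0,0,0,0,0,0,0]}'
python3 -m pendant '{"slide":[[0,0,0],[0,0,0],[0,0,0]],"dr":[[0,0,0],[0,0,0],[0,0,0]],"claw":[0,0,0]}'
```

```text
clock: 26.7
position: [0.6559, 0.1767, 0.2054]
ee_rot: [-0.002, 3.132, 0.005]
force: [1.2, 0.0, -0.8]
width: 0.257
gripper_force: 29.9
clock: 27.7
position: [0.4149, -0.1672, 0.1987]
ee_rot: [-0.002, 3.141, 0.0]
force: [0.8, -0.6, -1.6]
width: 0.252
gripper_force: 29.9
clock: 28.0
position: [0.4167, -0.1652, 0.1987]
ee_rot: [-0.004, 3.141, 0.001]
force: [0.6, 0.4, -1.0]
width: 0.251
gripper_force: 29.9
```

```bash
python3 -m pendant '{"slide":[[0,0,0.1],[0,0,0.1],[0,0,0.1],[0,0,0.1],[0,0,0.06],[0,0,0.02],[0,0,0.009],[0,0,0],[0,0,0],[0,0,0]],"dr":[[0,0,0],[0,0,0],[0,0,0],[0,0,0],[0,0,0],[0,0,0],[0,0,0],[0,0,0],[0,0,0],[0,0,0]],"claw":[0,0,0,0,0,0,0,0,0,0]}'
python3 -m pendant '{"slide":[[0,0,0],[0,0,0]],"dr":[[0,0,0],[0,0,0]],"claw":[0,0]}'
```

```text
clock: 29.0
position: [0.417, -0.1661, 0.0527]
ee_rot: [-0.002, 3.14, -0.0]
force: [-0.1, -0.1, -0.7]
width: 0.252
gripper_force: 29.9
clock: 29.2
position: [0.4165, -0.1661, 0.0523]
ee_rot: [-0.002, 3.141, 0.0]
force: [0.7, -0.2, -1.9]
width: 0.255
gripper_force: 29.9
```

Release, rise, then move away in +y to clear the view.

```bash
python3 -m pendant '{"slide":[[0,0,0.003],[0,0,0],[0,0,0],[0,0,0],[0,0,0],[0,0,0],[0,0,-0.1],[0,0,-0.15],[0,0,-0.15],[0,0,-0.12]],"dr":[[0,0,0],[0,0,0],[0,0,0],[0,0,0],[0,0,0],[0,0,0],[0,0,0],[0,0,0],[0,0,0],[0,0,0]],"claw":[0,1,1,1,1,1,1,1,1,1]}'
python3 -m pendant '{"slide":[[0.03,0.12,0],[0.03,0.12,0],[0.03,0.12,0],[0.03,0.12,0],[0.03,0.12,0],[0.03,0.12,0],[0.03,0.12,0],[0.03,0.12,0],[0,0,0],[0,0,0]],"dr":[[0,0,0],[0,0,0],[0,0,0],[0,0,0],[0,0,0],[0,0,0],[0,0,0],[0,0,0],[0,0,0],[0,0,0]],"claw":[1,1,1,1,1,1,1,1,1,1]}'
python3 - <<'E'
from h import *
cv2.imwrite("pics/side3.png",cv2.resize(arm.get_image("side")[95:235,250:430,::-1],None,fx=4,fy=4,interpolation=cv2.INTER_CUBIC))
E
```

```text
clock: 30.2
position: [0.4163, -0.1663, 0.2094]
ee_rot: [-0.002, 3.14, -0.001]
force: [0.5, 0.8, -0.6]
width: 0.977
gripper_force: 0.0
clock: 31.2
position: [0.3437, 0.122, 0.207]
ee_rot: [0.005, -3.142, 0.0]
force: [0.2, -1.5, 0.2]
width: 0.996
gripper_force: 0.0
```

View pics/side3.png

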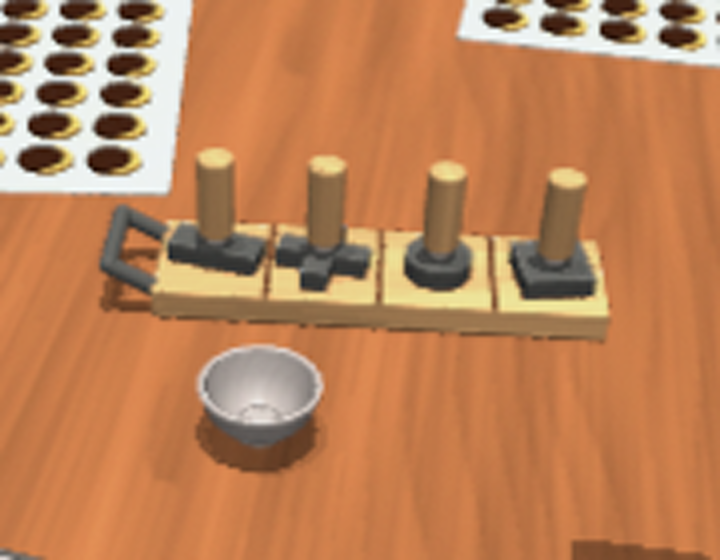

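All four stand upright, one per place, in the order bar, cross, round, square from the handle. One numeric check in the board's frame before handing in.

Run:
```python
from h import *
s=arm.calibration("side");u=np.array([.9962,.0865]);n=np.array([-.0865,.9962])
f=lambda x,y,z:onz(s,(x+.5)/4-.5+250,(y+.5)/4-.5+95,z)[:2]-[.5245,-.1567]
for p in[(215,158),(327,165),(446,171),(567,178)]:
    q=f(*p,.095);print((q@u).round(4),(q@n).round(4))
print("edges y",[(f(*p,.02)@n).round(4) for p in[(380,302),(380,230)]])
```

```text
0.1066 0.0003
0.0378 0.0018
-0.0347 0.0017
-0.1078 0.0026
edges y [np.float64(0.0369), np.float64(-0.0445)]
```

```bash
python3 -c "
from cell import arm
print(arm.sign_off())"
```

```text
the job is handed in; nothing more can be done
None
```

The job is handed in: all four stamps stand released and upright on the storage rack, in the order bar, cross, round, square from its loop handle, each measured within about 7 mm of the middle of its place (limit 13 mm), after about 31 s; sign-off returned no verdict.

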